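# Mark the handle holes on a drawer front

## Task

Mark the two handle screw holes with the punch jig that is clamped on the white drawer front: press its red knob fully down onto its stop, hold it there for a moment and let it spring back up, then do the same with its yellow knob. Do not touch the twin jig on the bare brown board.

Things in the scene. Friction and masses are not known exactly. Their poses are not given: they have to be found in the camera images.
- jig: The jig to use: a blue plate 70 x 150 x 8 mm fixed on a white drawer front (140 x 270 x 18 mm, flat and fixed on the table), with two upright sprung punches 96 mm apart: steel guides 28 mm across, reaching 45 mm above the plate's underside, each under a coloured push knob. Origin: centre of the plate's underside, 18 mm above the table. z up, y along the plate from yellow to red knob.
- red_top (a point): Centre of the flat top of the red knob (32 mm across, 18 mm tall) at the +y end of the jig on the white front. At rest 78 mm above the jig's underside, 96 mm above the table. Slides only straight down, this point with it: 3 N starts it, 9 N brings it the whole 15 mm to its hard stop, the knob on its steel guide (top then at 63 mm). Springs back when let go.
- yellow_top (a point): Centre of the flat top of the yellow knob (32 mm across, 18 mm tall) at the -y end of the jig on the white front. At rest 78 mm above the jig's underside, 96 mm above the table. Slides only straight down, this point with it: 3 N starts it, 9 N brings it the whole 15 mm to its hard stop, the knob on its steel guide (top then at 63 mm). Springs back when let go.
- spare_jig: A twin of the jig with the same red and yellow knobs and sizes, fixed on a bare brown wooden board of the same size as the drawer front; not to be touched. Origin and axes as for the jig.

How it is judged:
On the way, in this order (a step that is already met when the one before it is completed fails the run):
1. the red knob is down on its stop (at least 12.5 mm of its 15 mm) while the yellow one is up (z of red_top in the frame of jig below 0.0655 m and z of yellow_top in the frame of jig above 0.0755 m), for 0.1 s.
2. the red knob is back up and the yellow knob is down on its stop (at least 12.5 mm of its 15 mm) (z of yellow_top in the frame of jig below 0.0655 m and z of red_top in the frame of jig above 0.0755 m), for 0.1 s.
At the end, for the whole second after the job is handed in: Both knobs of the jig on the white drawer front are back up, within 2.5 mm of their rest height (z of each of red_top, yellow_top in the frame of jig above 0.0755 m); the robot touches nothing.
It fails at once if the twin jig on the brown board is touched (more than 1 N) (contact force between any of the fingers, the arm and spare_jig above 1 N).
It also fails if it takes over 34 s, if anything falls off the work surface, if the arm or the gripper's body presses on something with over 40 N, if the wrist force passes 120 N, or if a joint passes its speed limit or range.

## Robot

A 6-joint arm with a two-finger parallel gripper is mounted at the origin on the work surface. World frame = base frame: x ahead of the robot, y to its left, z up, the work surface at z = 0. Lengths are in m, angles in rad, forces in N, time in s.
With the tool pointing down it reaches from about 0.275 to 0.875 m from the base axis. Payload 12.5 kg.
Tool frame: the origin (TCP) lies at the very end of the fingers, on their centre line; the grasp point (between the pads) lies 19 mm behind it; z points along the fingers, y is the line along which they close (so a half turn about z gives the same grasp; the last joint's range is limited). The gripper opens to 85 mm and grips with 20 to 120 N. Pads are 22 mm wide; open, the fingers measure 114 mm over their backs; the gripper's body (76 mm by 85 mm) begins 54 mm behind the grasp point. The pads swing forward as they close: fully open they stand 13 mm farther back than shut.
Start: joints at [-1.3, 0.351, 1.652, -0, 1.139, -0.085], TCP at [0.192, -0.516, 0.231] pointing down, gripper open.
Joint ranges: [-2.75, 2.75], [-0.79, 2.1], [0.01, 2.65], [-1.57, 4.71], [0.07, 3.14], [-2.87, 2.87]. Speed limits (rad/s): [2.22, 2.22, 2.79, 3.14, 3.14, 3.14].

## Interface

Orientations are given as a 3x3 rotation matrix whose columns are the frame's x, y, z axes.
In Python, from bench import manip gives the robot as it stands. Calls block until the motion is done:
- manip.move_ptp(position, orientation): joint-space move of the TCP to a pose.
- manip.move_l(position, attitude=None, max_speed=0.15): straight line of the TCP; attitude=None keeps the orientation; max_speed is the mean speed in m/s.
- manip.move_j(angles): joint-space move.
- manip.set_gripper(opening, effort=None): opening from 0.0 (shut) to 1.0 (fully open); effort is the grip in N (None keeps the last); returns when the fingers have stopped.
- manip.dwell(seconds).
- manip.inverse_kinematics(position, orientation): joint angles nearest the present ones, or None.
- manip.grab_frame(name): name is "scene" or "top" or "wrist"; returns (picture, depth): 384x512x3 uint8, red, green, blue; 384x512 float32, m along the optical axis (not along the pixel's ray), 0 where there is no reading.
- manip.get_calibration(name): a dict with "camera_matrix" (3x3 intrinsics, pixels), "R" (3x3) and "t" (3): a world point X has camera coordinates R X + t. Camera axes: x right, y down, z forward; pixel columns grow to the right and rows downward; lengths in m; the calibration is good to about 2 mm. The wrist camera is an equidistant fisheye: a pixel r from the principal point sees the ray r / f radians off the axis. A picture is of the moment at which its call begins: read the wrist's pose just before it. get_calibration takes no time and is no camera call; for the wrist camera it gives the pose at the moment of the call.
A pose or a line that the arm cannot do raises manip.Unreachable and nothing moves.
- manip.sign_off(): hands the job in; it is judged then, once.
Trained networks look in the newest picture that a camera, given by its name, has taken for a name from the list of things; names that differ only in an ending like _2 or _b are one class to them, and where a whole thing is asked for, a point or a joint stands for the part that bears it (a point fixed in the world has none). Each returns a list of dicts, best first, with "confidence" (0 to 1); they miss things now and then, are a little off and sometimes report something else, mostly with a low value. They report only what shows in the picture. A call takes as long as a camera call.
- manip.look_for(camera, name): "at" ([x, y, z] in m, in world coordinates, good to about 4 mm: the middle of the surface that is visible of it).
Readings, each from a call of its own:
- manip.current_time(): time.
- manip.current_qpos(): joint angles.
- manip.current_joint_vel(): joint speeds.
- manip.current_joint_torque(): joint torques, N m.
- manip.current_ee_pos(): TCP position.
- manip.current_tcp_rot(): TCP orientation.
- manip.current_force(): force on the tool from outside, world axes, zero at the start.
- manip.current_ft_torque(): the same for the moment, N m.
- manip.current_grip_width(): opening from 0.0 (shut) to 1.0 (fully open).
- manip.current_grip_force(): force on a finger pad.
Only numpy, scipy, OpenCV 4.12 (cv2) and the standard library are available. Lean on these libraries where they do the work, as an engineer would, in place of code of your own. Each camera call takes 0.05 s, during which the arm holds its last target. There are 200 camera calls.

## Working session

There is one attempt and no reset: what is moved stays moved. The work goes in short steps, each a Python script; the robot and the scene stay as the last script left them, time stands still between calls to the robot, and variables do not carry over. Pictures are saved under pics/ and viewed, at most 10 in all, crops included, and the job is handed in when it is done.

```bash
mkdir -p pics; python3 - <<'E'
from bench import manip
import cv2
for n in("top","scene"):
    p,d=manip.grab_frame(n); cv2.imwrite(f"pics/{n}0.png",p[:,:,::-1])
    for k in("red_top","yellow_top","jig","spare_jig"):
        print(n,k,[(x["at"],x["confidence"]) for x in manip.look_for(n,k)])
print(manip.current_time())
E
```

```text
top red_top [([0.5269, -0.152, 0.0954], 0.66)]
top yellow_top [([0.5337, -0.2513, 0.0924], 0.64)]
top jig [([0.5285, -0.2044, 0.025], 0.81)]
top spare_jig [([0.5189, 0.159, 0.0269], 0.75)]
scene red_top [([0.5391, -0.1582, 0.0957], 0.56)]
scene yellow_top [([0.5465, -0.2495, 0.097], 0.71)]
scene jig [([0.5477, -0.2024, 0.0304], 0.56)]
scene spare_jig [([0.5227, 0.1631, 0.0318], 0.84)]
0.5
```

View pics/top0.png

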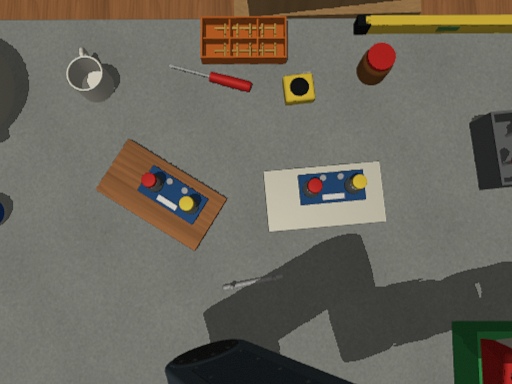

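The top view shows the white-front jig with its red knob at about (315,186) and its yellow knob at (359,181). The twin on the brown board is at (150,180) and (187,203), well clear. Next I'll refine the knob centres from colour and depth, then check them with the wrist camera.

```bash
cat > h.py <<'E'
from bench import manip
import numpy as np, cv2
def knobs(n, p, d, c):
    K,R,t=(np.array(c[k],float) for k in("camera_matrix","R","t"))
    v,u=np.mgrid[:p.shape[0],:p.shape[1]]
    x=(u-K[0,2])/K[0,0]; y=(v-K[1,2])/K[1,1]
    if n=="wrist":
        r=np.hypot(x,y); s=np.where(r>1e-9,np.tan(np.minimum(r,1.4))/np.maximum(r,1e-9),1); x,y=x*s,y*s
    W=(np.stack([x*d,y*d,d],-1)-t)@R
    h=cv2.cvtColor(p,cv2.COLOR_RGB2HSV).astype(int)
    near=(d>0)&(abs(W[...,2]-.096)<.006)&(np.hypot(W[...,0]-.535,W[...,1]+.203)<.09)&(h[...,1]>130)&(h[...,2]>60)
    out=[]
    for m in (near&((h[...,0]<10)|(h[...,0]>170)), near&(h[...,0]>18)&(h[...,0]<38)):
        q=W[m]
        if len(q)<8: out.append(None); continue
        ctr,rad=cv2.minEnclosingCircle(q[:,:2].astype(np.float32))
        out.append((len(q),np.round(np.r_[ctr,rad],4),q.mean(0).round(4)))
    return out
E
python3 - <<'E'
from h import *
for n in("top","scene"):
    c=manip.get_calibration(n); p,d=manip.grab_frame(n); print(n,knobs(n,p,d,c))
manip.set_gripper(0.0)
manip.move_ptp([.45,-.205,.25],np.array([[0,1,0],[1,0,0],[0,0,-1.]]))
c=manip.get_calibration("wrist"); p,d=manip.grab_frame("wrist"); print(knobs("wrist",p,d,c))
cv2.imwrite("pics/w1.png",p[:,:,::-1]); print(manip.current_time(),manip.current_ee_pos(),manip.current_qpos(),manip.current_force())
E
```

```text
top [(166, array([ 0.5298, -0.152 ,  0.0158]), array([ 0.5295, -0.1518,  0.0966])), (167, array([ 0.5378, -0.2474,  0.0158]), array([ 0.5379, -0.2465,  0.0963]))]
scene [(205, array([ 0.5317, -0.1528,  0.0154]), array([ 0.5334, -0.1522,  0.0959])), (219, array([ 0.5401, -0.2476,  0.0151]), array([ 0.5415, -0.2471,  0.0958]))]
[(690, array([ 0.5293, -0.1535,  0.0157]), array([ 0.5286, -0.1533,  0.0946])), (553, array([ 0.5378, -0.2485,  0.0157]), array([ 0.5373, -0.2477,  0.0946]))]
2.9167 [ 0.44974351 -0.2058248   0.24992017] [-5.23274278e-01  2.29441650e-01  1.76849198e+00 -1.55690947e-04
  1.14372347e+00 -5.21363503e-01] [-0.68574156 -0.48553719  0.18703296]
```

View pics/w1.png

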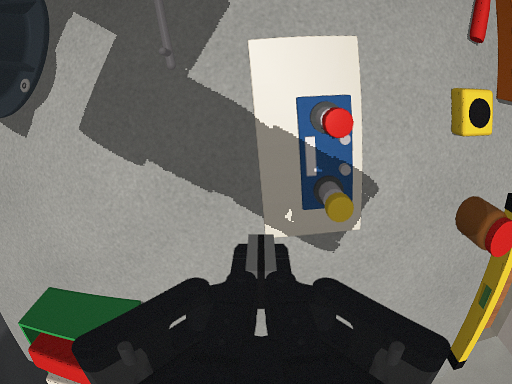

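The wrist view shows the red knob at (338,122) and the yellow at (340,207) on the white front, with the shut fingers clear. All three cameras agree to about 2 mm, so I'll press the red knob now.

```bash
cat >> h.py <<'E'
def press(x,y):
    R=np.array([[0,1,0],[1,0,0],[0,0,-1.]])
    manip.move_ptp([x,y,.125],R)
    f0=np.array(manip.current_force()); manip.move_l([x,y,.085],max_speed=.05)
    for z in np.arange(.083,.0774,-.001):
        manip.move_l([x,y,z],max_speed=.02)
        f=np.array(manip.current_force())-f0; print(round(z,4),manip.current_ee_pos().round(4),f.round(1))
        if abs(f[2])>20: break
    manip.dwell(.4); f=np.array(manip.current_force())-f0
    print("held",manip.current_ee_pos().round(4),f.round(1))
    manip.move_l([x,y,.13],max_speed=.08); print(manip.current_time())
E
python3 - <<'E'
from h import *
press(.530,-.153)
E
```

```text
0.083 [ 0.5299 -0.1531  0.0829] [-3.6  0.1  7.4]
0.082 [ 0.5299 -0.1531  0.082 ] [-4.3 -0.2  7.5]
0.081 [ 0.5299 -0.1531  0.0811] [-3.8  0.4  7.9]
0.08 [ 0.53   -0.1531  0.0809] [-8.1  1.4 18.4]
0.079 [ 0.5301 -0.1531  0.0808] [-12.7   3.2  29.6]
held [ 0.5301 -0.1531  0.0808] [-11.3   3.1  29.7]
6.9833
```

The red knob reached its stop: the tool halted at z = 0.081 and the force rose to 30 N. Yellow is next.

```bash
python3 - <<'E'
from h import *
c=manip.get_calibration("top"); p,d=manip.grab_frame("top"); print(knobs("top",p,d,c))
press(.538,-.248)
manip.move_l([.45,-.25,.25])
c=manip.get_calibration("top"); p,d=manip.grab_frame("top"); print(knobs("top",p,d,c))
c=manip.get_calibration("wrist"); p,d=manip.grab_frame("wrist"); print(knobs("wrist",p,d,c), manip.current_time(),manip.current_force())
E
```

```text
[None, None]
0.083 [ 0.538  -0.2477  0.083 ] [-3.2  2.4  7.4]
0.082 [ 0.538  -0.2477  0.0821] [-3.1  2.7  7.2]
0.081 [ 0.538  -0.2477  0.0812] [-2.9  3.1  7.6]
0.08 [ 0.5381 -0.2477  0.081 ] [-6.1  5.6 16.7]
0.079 [ 0.5381 -0.2477  0.0809] [-9.1  7.2 26.7]
held [ 0.5382 -0.2477  0.0809] [-10.8   6.1  25.9]
10.8917
[(169, array([ 0.53  , -0.152 ,  0.0161]), array([ 0.5295, -0.1516,  0.0965])), (170, array([ 0.5374, -0.2476,  0.0161]), array([ 0.5378, -0.2465,  0.0965]))]
[(713, array([ 0.5295, -0.1536,  0.0159]), array([ 0.5288, -0.154 ,  0.0946])), (618, array([ 0.5379, -0.2488,  0.0159]), array([ 0.5371, -0.248 ,  0.0946]))] 12.1333 [0.72155826 0.22405499 0.06444789]
```

Both knobs are back up at about 0.096 m and the arm is clear, so I'm handing in.

```bash
python3 -c "
from bench import manip
print(manip.sign_off())"
```

```text
the job is handed in; nothing more can be done
None
```

I pressed the red knob and then the yellow knob fully onto their stops; both sprang back up, the twin jig was not touched, and I handed the job in after about 12 s of the 34 s allowed (no verdict was returned).

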